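# Slide the notched gel plate out over the edge of the light box

### The job

The notched glass gel plate on the light box has been checked and has to be brought out so that it can be picked up by its edges. With the fingertips, gently push it flat along the top, ears first, until 30 mm of it overhangs the front edge of the light box (the side with the control panel), square to that edge, and leave it lying there. Do not lift or tilt it, and leave the plain plate, the loupe and everything else where they are.

Things in the scene. Friction and masses are not known exactly. Their poses are not given: they have to be found in the camera images.
- lightbox: fixed grey light box, white opal top, 300 mm deep (x), 440 wide (y), 70 high. Origin under its centre, z up; flat top, no rim, at z = 70 mm. Its -x face is the front (black control panel with switch and dial), turned roughly towards the robot; front top edge: x = -150 mm. Two glass plates lie side by side on it (centres 100 to 120 mm either side of its middle), a loupe stands between them
- front_edge (a point): middle of the light box's front top edge, 70 mm above the bench; axes as the light box
- notched_plate: notched gel plate, loose on the light box: greenish clear glass, dark edges, 110 x 110 x 5 mm, about 135 g, up to 15 degrees askew. Origin at the centre of the underside of its outline, z up. Front (-x) side: notch 74 mm wide, 22 deep, leaving two ears 18 mm wide that end at x = -55 mm; straight rear edge at x = 55 mm. Slides with ordinary friction (under 2 N); does not tip at 30 mm overhang
- ear_left (a point): middle of the end of the notched plate's ear on its +y side, at its underside (plate x = -55 mm, y = 46 mm)
- ear_right (a point): middle of the end of the notched plate's ear on its -y side, at its underside (plate x = -55 mm, y = -46 mm)
- plain_plate: the plain gel plate, to be left alone: same glass, 110 x 110 x 5 mm, no notch, with two grey spacer strips 8 mm wide and 1.5 mm high bonded along two opposite sides; origin at the centre of its underside; on the light box on the other side of the loupe
- loupe: black loupe, 38 mm diameter, 48 mm high, standing loose on the light box between the plates; origin at the centre of its underside
- wash_bottle: bystander: white wash bottle, 74 mm diameter, 208 mm high with its spout, on the bench left of the light box; origin under its centre
- beaker: bystander: glass beaker, 68 mm diameter, 90 mm high, on the bench right of the light box; origin under its centre
- gel_comb: bystander: flat white gel comb, about 38 x 104 x 8 mm, on the bench near the robot to the left; origin near its centre, underside
- gel_wedge: bystander: flat black gel-releasing wedge, about 122 x 62 x 6 mm, on the bench near the robot to the right; origin near its centre, underside
Not all that is in view belongs to the job. Leave any brown look-alike of the notched_plate alone.

How it is judged:
By the outcome, as a careful person would: the job done as asked, in the order asked, and still so for the second after the job is handed in, with the robot touching nothing.
It also fails if it takes over 45 s, if anything falls off the work surface, if the arm or the gripper's body presses on something with over 40 N, if the wrist force passes 120 N, or if a joint passes its speed limit or range.

### The arm

A 6-joint arm with a two-finger parallel gripper is mounted at the origin on the work surface. World frame = base frame: x ahead of the robot, y to its left, z up, the work surface at z = 0. Lengths are in mm, angles in degrees, forces in N, time in s.
With the tool pointing down it reaches from about 300 to 850 mm from the base axis. Payload 4.2 kg.
Tool frame: the origin (TCP) lies on the centre line of the jaws, within the pads' length; the fingertips stand 8 mm ahead of it and the grasp point (between the pads) lies 11 mm behind it; z points along the fingers, y is the line along which they close (so a half turn about z gives the same grasp; the last joint's range is limited). The gripper opens to 91 mm and grips with 3 to 60 N. Pads are 32 mm wide; open, the fingers measure 118 mm over their backs; the gripper's body (76 mm by 178 mm) begins 60 mm behind the grasp point.
Start: joints at [62.395, 18.312, 89.639, -0, 72.044, -1.146], TCP at [256.202, 514.785, 221.976] pointing down, gripper open.
Joint ranges: [-177.97, 177.97], [-48.28, 115.42], [12.27, 149.76], [-77.06, 257.06], [2.81, 150.46], [-146.56, 146.56]. Speed limits (degrees/s): [147.25, 147.25, 180, 180, 180, 180].

### API

Orientations are given as [roll, pitch, yaw] about the fixed x, y, z axes, in that order (R = Rz(yaw) Ry(pitch) Rx(roll)).
In Python, from workcell import telemetry, eyes, ticket gives the robot as it stands. The module is installed in compiled form; this text tells all that it offers.
- The arm moves only by the shell command python3 -m crank 'ROWS' [OPENING] [FORCE]. ROWS is JSON, a list of rows, each an object of numbers: "dx", "dy", "dz": the shift along the world's x, y, z normalised to -1 to 1, where 1 is 80 cm; "yaw": the turn about the world's z normalised to -1 to 1, where 1 is 5 degrees. A call has 1 to 10 rows; each row shifts and turns the commanded pose from where the row before left it; what a row does not reach is not made up. A row lasts 1/8 s, in which the tool goes at most 62.5 mm and 10.7 degrees, less where a joint would pass 70% of its speed; a pose out of reach is approached as far as the arm can. A call with a number of a shift or a turn outside -1 to 1 is refused whole. A call with a gripper value outside its range is refused whole. OPENING is the opening, from 0 (shut) to 1 (fully open), set as the call begins (- or left out, the last holds). The fingers move at their own pace and stop on an object; FORCE is the grip in N (left out, the last holds). Time passes only in rows, so rows that do not move let the fingers close. It gives the time, the measured TCP pose, the force, the opening and the grip force at its end, in the units of the state.
- telemetry.state(): the state, without advancing time (a new reading comes with each control period).
- eyes.grab_frame(name): name is "scene" or "top" or "wrist"; returns the picture (400x640x3 uint8, red, green, blue); there is no depth.
- eyes.calibration(name): a dict with "camera_matrix" (3x3 intrinsics, pixels), "world_from_camera" (4x4, takes a point from camera to world coordinates). Camera axes: x right, y down, z forward; pixel columns grow to the right and rows downward; lengths in mm; the calibration is good to about 2 mm. A picture is of the moment at which its call begins: read the wrist's pose just before it. calibration takes no time and is no camera call; for the wrist camera it gives the pose at the moment of the call.
- ticket.job_done(): hands the job in; it is judged then, once.
The state is a dict: "time_s": time; "qpos": joint angles; "qvel": joint speeds; "effort": joint torques, N m; "ee_pos": TCP position; "ee_rot": TCP orientation; "force": force on the tool from outside, world axes, zero at the start; "torque": the same for the moment, N m; "gripper_width": finger opening in mm; "gripper_force": force on a finger pad.
Only numpy, scipy, OpenCV 4.12 (cv2) and the standard library are available. Lean on these libraries where they do the work, as an engineer would, in place of code of your own. Each camera call takes 0.05 s, during which the arm holds its last target. There are 200 camera calls.

## Working session

There is one attempt and no reset: what is moved stays moved. The work goes in short steps, Python scripts to look and compute and a shell command to move; the robot and the scene stay as the last step left them, time stands still between calls to the robot, and variables do not carry over. Pictures are saved under pics/ and viewed, at most 10 in all, crops included, and the job is handed in when it is done.

```bash
mkdir -p pics; python3 - <<'E'
from workcell import telemetry, eyes
import cv2
for n in ("top","scene"):
    cv2.imwrite(f"pics/{n}0.png",eyes.grab_frame(n)[:,:,::-1]); c=eyes.calibration(n); print(n,c["camera_matrix"].round(1).tolist(),c["world_from_camera"].round(3).tolist())
s=telemetry.state();print(s["time_s"],s["ee_pos"],s["ee_rot"],s["gripper_width"])
E
```

```text
top [[388.0, 0.0, 315.5], [0.0, 388.0, 198.1], [0.0, 0.0, 1.0]] [[-0.005, -0.992, 0.125, 384.484], [-1.0, 0.003, -0.014, -17.738], [0.014, -0.125, -0.992, 1143.656], [0.0, 0.0, 0.0, 1.0]]
scene [[380.2, 0.0, 324.1], [0.0, 380.2, 194.7], [0.0, 0.0, 1.0]] [[-0.36, 0.749, -0.557, 1169.285], [0.933, 0.285, -0.219, 215.015], [-0.005, -0.598, -0.801, 993.388], [0.0, 0.0, 0.0, 1.0]]
0.1 [255.98936658 514.37768488 221.18239724] [-1.79907765e+02  6.06058571e-04  1.53543239e+02] 91.18100110425831
```

View pics/top0.png

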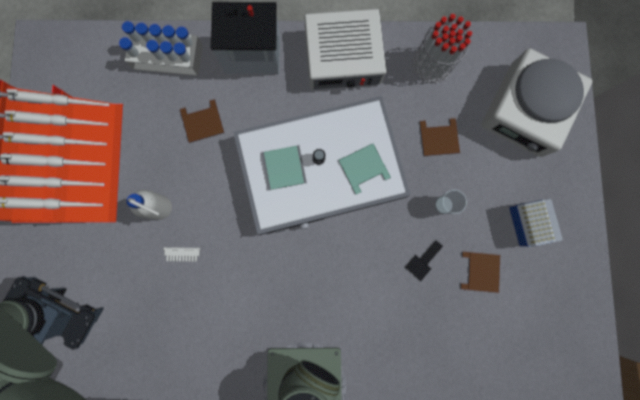

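View pics/scene0.png

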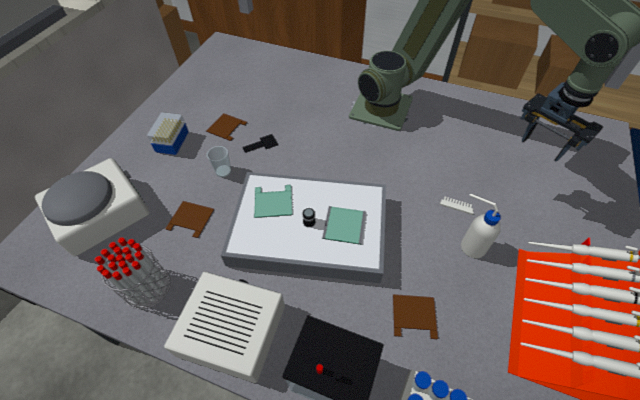

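The top view shows these look-alikes:
- **Notched green plate:** (365,169), with its ears towards the front at about (358,190) and (387,178).
- **Plain green plate:** (283,166).
- **Brown look-alikes:** (202,120), (440,138) and (481,271).

I choose the green notched plate at (365,169). Next I'll measure it and check it in a close crop.

```bash
cat > h.py <<'E'
import cv2, numpy as np
from workcell import telemetry, eyes
def ray(cal,px,z):
    K=np.array(cal["camera_matrix"]);T=np.array(cal["world_from_camera"])
    px=np.atleast_2d(np.asarray(px,float)); d=np.c_[px,np.ones(len(px))]@np.linalg.inv(K).T@T[:3,:3].T
    o=T[:3,3]; return (o+d*((z-o[2])/d[:,2])[:,None])[:,:2]
def rect(cal,m,z):
    c,_=cv2.findContours(m.astype(np.uint8),0,cv2.CHAIN_APPROX_NONE); c=max(c,key=cv2.contourArea)
    w=ray(cal,c[:,0],z); (a,s,g)=cv2.minAreaRect(w.astype(np.float32)); return np.round(a,1),np.round(s,1),round(g,2),cv2.boxPoints((a,s,g)).round(1).tolist()
def green(hsv): return (hsv[...,0]>60)&(hsv[...,0]<95)&(hsv[...,1]>45)
E
python3 - <<'E'
from h import *
for n in("top","scene"):
    im=cv2.imread(f"pics/{n}0.png");cal=eyes.calibration(n);hsv=cv2.cvtColor(im,cv2.COLOR_BGR2HSV)
    g=green(hsv)&(hsv[...,2]>90)
    roi=np.zeros(g.shape,bool); 
    if n=="top": roi[90:240,230:415]=1
    else: roi[170:290,220:395]=1
    g&=roi
    k,l,st,ce=cv2.connectedComponentsWithStats(g.astype(np.uint8))
    for i in range(1,k):
        if st[i,4]>200: print(n,ce[i].round(),st[i,4],rect(cal,l==i,75))
    w=((hsv[...,2]>185)|g)&roi
    k,l,st,ce=cv2.connectedComponentsWithStats(w.astype(np.uint8)); i=1+st[1:,4].argmax()
    print(n,"box",rect(cal,l==i,70))
    d=((hsv[...,2]<70)&roi);k,l,st,ce=cv2.connectedComponentsWithStats(d.astype(np.uint8))
    for i in range(1,k):
        if 40<st[i,4]<600: print(n,"dark",ce[i].round(),ray(cal,ce[i],95).round(),st[i])
im=cv2.imread("pics/top0.png")[85:245,225:425];cv2.imwrite("pics/crop.png",cv2.resize(im,None,fx=4,fy=4)[:600,:800])
E
```

```text
top [363. 166.] 1217 (array([ 604.2, -170.4]), array([106.5, 107.5]), 25.68, [[532.9000244140625, -145.0], [579.5, -241.89999389648438], [675.5, -195.8000030517578], [628.9000244140625, -98.9000015258789]])
top [283. 167.] 1252 (array([607.1,  56.2]), array([106.7,  94.5]), 11.01, [[545.7000122070312, 92.30000305175781], [563.7999877929688, -0.4000000059604645], [668.5, 20.0], [650.4000244140625, 112.69999694824219]])
top box (array([620.2, -48.9]), array([271.2, 412.1]), 14.13, [[438.3999938964844, 117.80000305175781], [539.0, -281.79998779296875], [802.0, -215.60000610351562], [701.4000244140625, 184.0]])
top dark [317. 160.] [[622. -39.]] [313 156  11   8  47]
scene [273. 203.] 978 (array([ 605.8, -171.1]), array([110.8, 109.6]), 25.73, [[532.2000122070312, -145.8000030517578], [579.7000122070312, -244.5], [679.5, -196.5], [631.9000244140625, -97.80000305175781]])
scene [344. 225.] 1110 (array([609.5,  54.7]), array([111.2,  95.2]), 10.81, [[546.0, 91.0999984741211], [563.9000244140625, -2.5], [673.0999755859375, 18.399999618530273], [655.2000122070312, 111.9000015258789]])
scene box (array([620.6, -50.5]), array([275.2, 414.7]), 14.12, [[436.6000061035156, 117.0], [537.7000122070312, -285.1000061035156], [804.5999755859375, -218.0], [703.4000244140625, 184.10000610351562]])
scene dark [309. 220.] [[644. -38.]] [303 211  13  16 111]
```

View pics/crop.png

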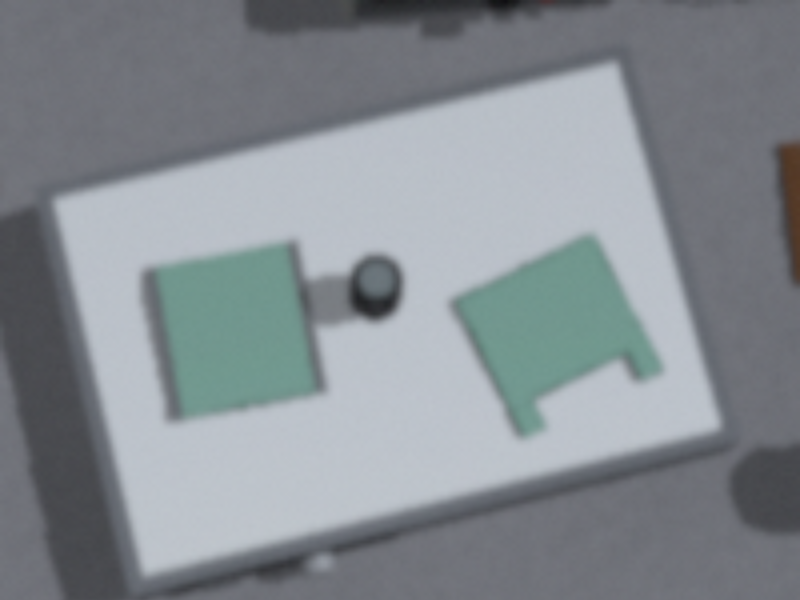

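The crop confirms it: the plate at top px (363,166) is green, with a notch and two ears towards the front. The plain plate, with grey spacer strips, is at (283,167), and the loupe is at (318,157).

Estimated poses:

| Item | World position (mm) | Yaw |
|---|---|---|
| Light box | centre (620.4, -49.7) | 14.1° |
| Notched plate | centre (605, -171) | 25.7° |

In the box frame the plate is at (-44, -114), turned +11.6°. I'll go above the area behind its rear edge, with the jaws parallel to the front edge and partly closed.

```bash
python3 -m crank '[{"dx":0.0345,"dy":-0.0513,"yaw":0.508,"dz":0.02},{"dx":0.0345,"dy":-0.0513,"yaw":0.508,"dz":0.02},{"dx":0.0345,"dy":-0.0513,"yaw":0.508},{"dx":0.0345,"dy":-0.0513,"yaw":0.508},{"dx":0.0345,"dy":-0.0513,"yaw":0.508},{"dx":0.0345,"dy":-0.0513,"yaw":0.508},{"dx":0.0345,"dy":-0.0513,"yaw":0.508},{"dx":0.0345,"dy":-0.0513,"yaw":0.508}]' 0.66
python3 -m crank '[{"dx":0.0345,"dy":-0.0513,"yaw":0.508},{"dx":0.0345,"dy":-0.0513,"yaw":0.508},{"dx":0.0345,"dy":-0.0513,"yaw":0.508},{"dx":0.0345,"dy":-0.0513,"yaw":0.508},{"dx":0.0345,"dy":-0.0513,"yaw":0.508},{"dx":0.0345,"dy":-0.0513,"yaw":0.508},{"dx":0.0345,"dy":-0.0513,"yaw":0.508},{"dx":0.0345,"dy":-0.0513,"yaw":0.508},{},{}]'
python3 - <<'E'
from h import *
cv2.imwrite("pics/w1.png",eyes.grab_frame("wrist")[:,:,::-1]);s=telemetry.state();print(s["time_s"],s["ee_pos"],s["ee_rot"],s["gripper_width"],s["force"],s["qpos"])
E
```

```text
0.15 [256.04627265 514.45604942 221.32613351] [-1.79925527e+02 -1.56277023e-04  1.53541991e+02] 91.59899694217357 [0.53410387 0.70522202 0.83737118] [ 6.23944115e+01  1.83431734e+01  8.96885504e+01 -1.40365211e-03
  7.20427373e+01 -1.14714594e+00]validation failed for argument at $[2]...
validation failed for argument at $[0]...
```

View pics/w1.png

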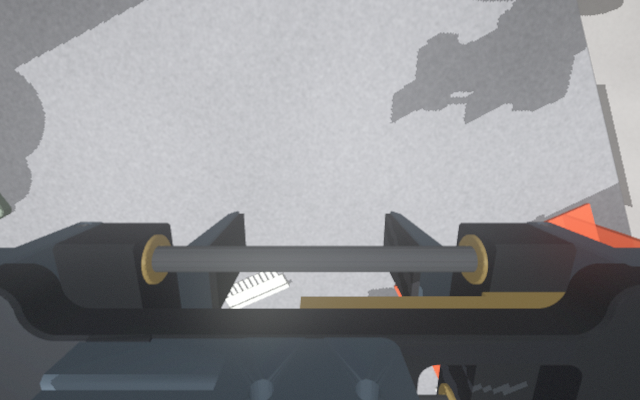

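The wrist view only shows the bench and the open fingers. Both calls were refused because every row needs all four keys, so the arm hasn't moved.

```bash
python3 -m crank '[{"dx":0.0345,"dy":-0.0513,"dz":0.02,"yaw":0.508},{"dx":0.0345,"dy":-0.0513,"dz":0.02,"yaw":0.508},{"dx":0.0345,"dy":-0.0513,"dz":0,"yaw":0.508},{"dx":0.0345,"dy":-0.0513,"dz":0,"yaw":0.508},{"dx":0.0345,"dy":-0.0513,"dz":0,"yaw":0.508},{"dx":0.0345,"dy":-0.0513,"dz":0,"yaw":0.508},{"dx":0.0345,"dy":-0.0513,"dz":0,"yaw":0.508},{"dx":0.0345,"dy":-0.0513,"dz":0,"yaw":0.508}]' 0.66
```

```text
time_s: 1.15
ee_pos: [477.6, 185.0, 253.8]
ee_rot: [180.0, -0.0, 173.9]
force: [0.7, 0.7, 0.1]
gripper_width: 60.4
gripper_force: 0.0
```

```bash
python3 -m crank '[{"dx":0.0345,"dy":-0.0513,"dz":0,"yaw":0.508},{"dx":0.0345,"dy":-0.0513,"dz":0,"yaw":0.508},{"dx":0.0345,"dy":-0.0513,"dz":0,"yaw":0.508},{"dx":0.0345,"dy":-0.0513,"dz":0,"yaw":0.508},{"dx":0.0345,"dy":-0.0513,"dz":0,"yaw":0.508},{"dx":0.0345,"dy":-0.0513,"dz":0,"yaw":0.508},{"dx":0.0345,"dy":-0.0513,"dz":0,"yaw":0.508},{"dx":0.0345,"dy":-0.0513,"dz":0,"yaw":0.508},{"dx":0,"dy":0,"dz":0,"yaw":0},{"dx":0,"dy":0,"dz":0,"yaw":0}]'
python3 - <<'E'
from h import *
cal=eyes.calibration("wrist");cv2.imwrite("pics/w2.png",eyes.grab_frame("wrist")[:,:,::-1]);s=telemetry.state();print(s["time_s"],s["ee_pos"],s["ee_rot"],s["qpos"]);np.savez("w2.npz",**cal)
E
```

```text
time_s: 2.4
ee_pos: [697.4, -141.5, 253.3]
ee_rot: [179.9, -0.1, -165.8]
force: [-0.5, -0.3, 0.8]
gripper_width: 60.3
gripper_force: 0.0
2.45 [ 697.28927895 -141.00503669  253.76001434] [ 1.79944250e+02 -4.45168902e-02 -1.65795719e+02] [-1.23721542e+01  3.04241902e+01  6.56504861e+01  3.01082154e-02
  8.39900797e+01 -1.16579582e+02]
```

View pics/w2.png

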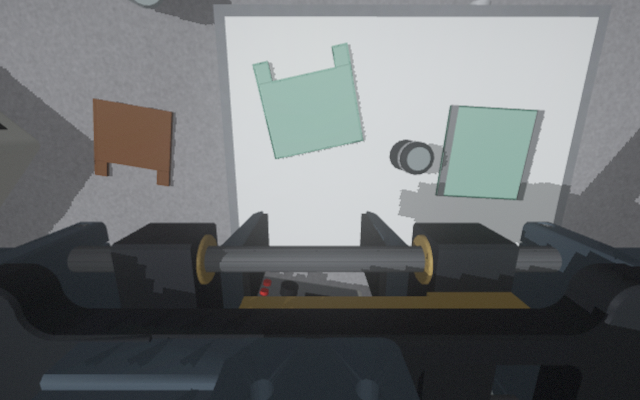

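The wrist view looks forward over the box. The notched plate is at about (312,105) with ears at (262,68) and (341,50), the front edge is at row ~8, and the loupe is at (412,157). I'll measure both from here.

```bash
cat >> h.py <<'E'
def inbox(p,c=(620.4,-49.7),a=14.1):
    a=np.radians(a);R=np.array([[np.cos(a),np.sin(a)],[-np.sin(a),np.cos(a)]]);return (np.asarray(p)-c)@R.T
def look(im,cal,cmin,cmax):
    hsv=cv2.cvtColor(im,cv2.COLOR_BGR2HSV);g=green(hsv)&(hsv[...,2]>60);g[215:]=0
    k,l,st,ce=cv2.connectedComponentsWithStats(g.astype(np.uint8))
    for i in range(1,k):
        if st[i,4]>300:
            r=rect(cal,l==i,75);print(ce[i].round(),r,"box frame",inbox(r[3]).round(1).tolist())
    v=cv2.GaussianBlur(hsv[...,2].astype(np.float32),(5,1),0)
    pts=[]
    for c in range(cmin,cmax,5):
        d=np.diff(v[:30,c]); pts.append((c,d.argmax()+.5))
    pts=np.array(pts); med=np.median(pts[:,1]); pts=pts[abs(pts[:,1]-med)<4]
    w=ray(cal,pts,70);vx,vy,x,y=cv2.fitLine(w.astype(np.float32),cv2.DIST_HUBER,0,.01,.01).ravel()
    print("white front line: angle",np.degrees(np.arctan2(vy,vx))%180-90,"box x",inbox([x,y]).round(1),"row",med,len(pts))
    print("col profiles",v[:30,420].round().astype(int).tolist())
E
python3 - <<'E'
from h import *
look(cv2.imread("pics/w2.png"),dict(np.load("w2.npz")),250,580)
E
```

```text
[490. 181.] (array([628.8,  61.5]), array([64.4, 92.8]), 11.09, [[588.2999877929688, 100.80000305175781], [606.0999755859375, 9.699999809265137], [669.2999877929688, 22.100000381469727], [651.5, 113.19999694824219]]) box frame [[5.5, 153.8], [0.6, 61.1], [64.9, 57.7], [69.8, 150.4]]
white front line: angle 14.031967 box x [-138.7    9.1] row 16.5 66
col profiles [148, 148, 147, 147, 145, 143, 143, 144, 143, 143, 143, 143, 143, 143, 144, 144, 168, 201, 211, 212, 211, 211, 212, 211, 212, 212, 212, 212, 212, 212]
```

The front edge agrees with the estimate: box x ≈ -150, angle 14.0°. Descending behind the plate.

```bash
python3 -m crank '[{"dx":0,"dy":0,"dz":-0.05,"yaw":0},{"dx":0,"dy":0,"dz":-0.05,"yaw":0},{"dx":0,"dy":0,"dz":-0.05,"yaw":0},{"dx":0,"dy":0,"dz":-0.04,"yaw":0},{"dx":0,"dy":0,"dz":-0.015,"yaw":0},{"dx":0,"dy":0,"dz":-0.01,"yaw":0},{"dx":0,"dy":0,"dz":0,"yaw":0},{"dx":0,"dy":0,"dz":0,"yaw":0}]'
python3 - <<'E'
from h import *
cal=eyes.calibration("wrist");cv2.imwrite("pics/w3.png",eyes.grab_frame("wrist")[:,:,::-1]);s=telemetry.state();print(s["ee_pos"],s["force"],inbox(s["ee_pos"][:2]))
E
```

```text
time_s: 3.45
ee_pos: [698.6, -142.0, 83.4]
ee_rot: [-179.9, 0.1, -165.8]
force: [-0.3, 0.6, 0.1]
gripper_width: 60.0
gripper_force: 0.0
[ 698.50918074 -142.00320029   83.36942384] [ 0.08658575 -0.32657455 -0.09285917] [  53.26946331 -108.55085987]
```

View pics/w3.png

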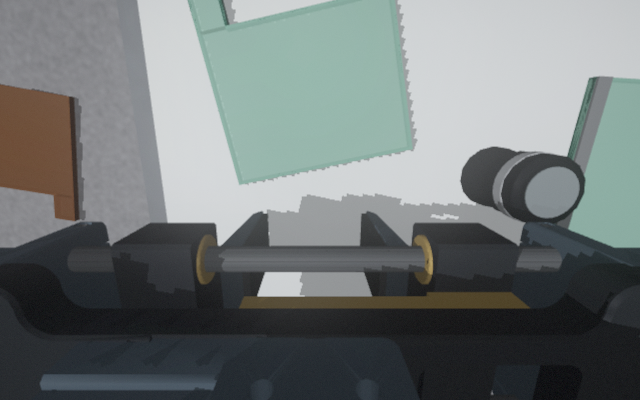

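The fingers are behind the rear edge and clear of the plate and loupe. I'll lower the last 3.4 mm and push along box -x at about 6 mm per row.

```bash
python3 -m crank '[{"dx":0,"dy":0,"dz":-0.0022,"yaw":0},{"dx":0,"dy":0,"dz":-0.002,"yaw":0},{"dx":0,"dy":0,"dz":0,"yaw":0},{"dx":0,"dy":0,"dz":0,"yaw":0}]'
python3 -m crank '[{"dx":-0.00727,"dy":-0.00183,"dz":0,"yaw":0},{"dx":-0.00727,"dy":-0.00183,"dz":0,"yaw":0},{"dx":-0.00727,"dy":-0.00183,"dz":0,"yaw":0},{"dx":-0.00727,"dy":-0.00183,"dz":0,"yaw":0},{"dx":-0.00727,"dy":-0.00183,"dz":0,"yaw":0},{"dx":-0.00727,"dy":-0.00183,"dz":0,"yaw":0},{"dx":-0.00727,"dy":-0.00183,"dz":0,"yaw":0}]'
python3 - <<'E'
from h import *
cal=eyes.calibration("wrist");cv2.imwrite("pics/w4.png",eyes.grab_frame("wrist")[:,:,::-1]);s=telemetry.state();print(s["ee_pos"],s["force"],inbox(s["ee_pos"][:2]))
E
```

```text
time_s: 4.0
ee_pos: [697.8, -141.9, 78.6]
ee_rot: [180.0, -0.0, -165.8]
force: [-0.0, 0.1, 0.5]
gripper_width: 60.1
gripper_force: 0.0
time_s: 4.88
ee_pos: [656.9, -152.3, 78.7]
ee_rot: [-180.0, 0.0, -165.8]
force: [1.0, -0.9, 0.7]
gripper_width: 60.1
gripper_force: 0.4
[ 655.95358037 -152.3953888    78.70271018] [ 0.0436683  -0.23847237 -1.00754393] [   9.46428429 -108.26276959]
```

View pics/w4.png

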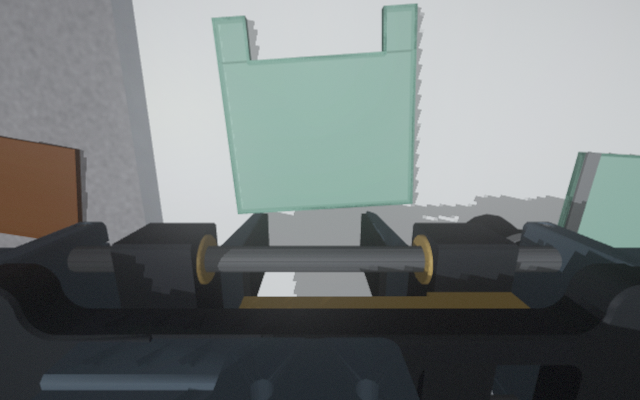

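The plate is turning square: its rear edge runs from (238,212) to (415,203) and the fingers are on it. There's almost no force. I'll continue and stop about 15 mm short.

```bash
python3 -m crank '[{"dx":-0.00727,"dy":-0.00183,"dz":0,"yaw":0},{"dx":-0.00727,"dy":-0.00183,"dz":0,"yaw":0},{"dx":-0.00727,"dy":-0.00183,"dz":0,"yaw":0},{"dx":-0.00727,"dy":-0.00183,"dz":0,"yaw":0},{"dx":-0.00727,"dy":-0.00183,"dz":0,"yaw":0},{"dx":-0.00727,"dy":-0.00183,"dz":0,"yaw":0},{"dx":-0.00727,"dy":-0.00183,"dz":0,"yaw":0},{"dx":-0.0048,"dy":-0.0012,"dz":0,"yaw":0},{"dx":0,"dy":0,"dz":0,"yaw":0}]'
python3 - <<'E'
from h import *
cal=eyes.calibration("wrist");im=eyes.grab_frame("wrist")[:,:,::-1].copy();cv2.imwrite("pics/w5.png",im);s=telemetry.state();print(s["ee_pos"],s["force"],inbox(s["ee_pos"][:2]));np.savez("w5.npz",**cal)
E
```

```text
time_s: 6.05
ee_pos: [611.8, -163.4, 78.5]
ee_rot: [180.0, -0.1, -165.8]
force: [-0.3, 0.5, 0.0]
gripper_width: 60.0
gripper_force: 0.0
[ 612.00999973 -163.34462547   78.45394393] [ 0.52130416  0.06551074 -0.02099542] [ -35.82276325 -108.17681192]
```

View pics/w5.png

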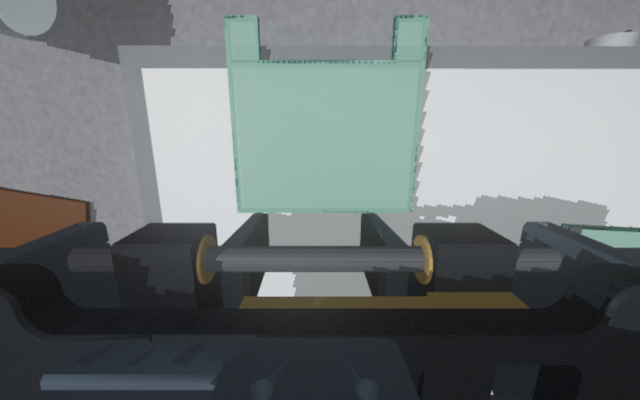

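The plate is square. Its ears end at row ~16, the front outer edge is at row ~46, and the rear edge is at row ~212. Next I'll measure the overhang precisely.

```bash
cat >> h.py <<'E'
def over(im,cal,front=(160,225),rows=(5,110),s=None):
    hsv=cv2.cvtColor(im,cv2.COLOR_BGR2HSV);g=green(hsv)&(hsv[...,2]>60);g[216:]=0
    k,l,st,ce=cv2.connectedComponentsWithStats(g.astype(np.uint8));i=1+st[1:,4].argmax()
    r=rect(cal,l==i,75);print("plate",r[:3],inbox(r[3]).round(1).tolist())
    v=cv2.GaussianBlur(hsv[...,2].astype(np.float32),(5,3),0)
    for nm,sign in (("outer",-1),("inner",1)):
        p=[]
        for c in list(range(*front,3))+list(range(440,560,3)):
            d=np.diff(v[rows[0]:rows[1],c])*sign
            if nm=="outer":
                w=np.diff(v[rows[0]:rows[1],c]).argmax(); d=d[:w-3]
            if len(d): p.append((c,d.argmax()+rows[0]+1.))
        p=np.array(p);m=np.median(p[:,1]);p=p[abs(p[:,1]-m)<5];w=inbox(ray(cal,p,70))
        print(nm,"row",m,"x",np.median(w[:,0]).round(2),"slope deg",np.degrees(np.polyfit(w[:,1],w[:,0],1)[0]).round(2),len(p))
E
python3 - <<'E'
from h import *
over(cv2.imread("pics/w5.png"),dict(np.load("w5.npz")))
E
```

```text
plate (array([ 540.1, -174.7]), array([110.2, 109.8]), 14.26) [[-163.6, -47.0], [-163.3, -156.7], [-53.1, -156.4], [-53.4, -46.6]]
outer row 46.0 x -150.04 slope deg -0.09 42
inner row 69.0 x -138.17 slope deg 0.01 62
```

The overhang is now 13.4 mm and square to within 0.2°, so 16.6 mm remain. I'll push 14 mm and remeasure.

```bash
python3 -m crank '[{"dx":-0.00485,"dy":-0.00122,"dz":0,"yaw":0},{"dx":-0.00485,"dy":-0.00122,"dz":0,"yaw":0},{"dx":-0.00364,"dy":-0.00091,"dz":0,"yaw":0},{"dx":-0.00242,"dy":-0.00061,"dz":0,"yaw":0},{"dx":-0.00121,"dy":-0.0003,"dz":0,"yaw":0},{"dx":0,"dy":0,"dz":0,"yaw":0},{"dx":0,"dy":0,"dz":0,"yaw":0}]'
python3 - <<'E'
from h import *
cal=eyes.calibration("wrist");im=eyes.grab_frame("wrist")[:,:,::-1].copy();cv2.imwrite("pics/w6.png",im);s=telemetry.state();print(s["force"],inbox(s["ee_pos"][:2]));over(im,cal)
E
```

```text
time_s: 6.98
ee_pos: [598.9, -166.7, 78.6]
ee_rot: [180.0, -0.0, -165.8]
force: [-0.1, 0.2, 1.1]
gripper_width: 60.3
gripper_force: 0.0
[-0.50847145  0.52427526 -0.53192017] [ -49.33891049 -108.26546776]
plate (array([ 527.5, -178.1]), array([110.6, 109.8]), 14.06) [[-176.7, -47.0], [-176.7, -156.8], [-66.1, -156.9], [-65.9, -47.1]]
outer row 67.0 x -152.5 slope deg -0.42 20
inner row 93.0 x -138.53 slope deg -0.14 62
```

About 26.5 mm of overhang now; 3.5 mm more.

```bash
python3 -m crank '[{"dx":-0.00182,"dy":-0.00046,"dz":0,"yaw":0},{"dx":-0.00121,"dy":-0.0003,"dz":0,"yaw":0},{"dx":-0.00121,"dy":-0.0003,"dz":0,"yaw":0},{"dx":0,"dy":0,"dz":0,"yaw":0},{"dx":0,"dy":0,"dz":0,"yaw":0}]'
python3 - <<'E'
from h import *
cal=eyes.calibration("wrist");im=eyes.grab_frame("wrist")[:,:,::-1].copy();cv2.imwrite("pics/w7.png",im);s=telemetry.state();print(s["force"],inbox(s["ee_pos"][:2]));over(im,cal,(170,220),(20,125))
E
```

```text
time_s: 7.65
ee_pos: [595.4, -167.6, 78.6]
ee_rot: [180.0, -0.0, -165.8]
force: [-0.2, 0.5, -0.4]
gripper_width: 60.4
gripper_force: 0.1
[ 0.13787742 -0.14270733  0.02601462] [ -52.92550602 -108.27460802]
plate (array([ 524.3, -178.8]), array([110.4, 109.8]), 14.26) [[-180.1, -47.0], [-179.7, -156.8], [-69.3, -156.5], [-69.7, -46.7]]
outer row 68.0 x -156.05 slope deg 0.28 12
inner row 100.0 x -138.28 slope deg 0.04 57
```

View pics/w7.png

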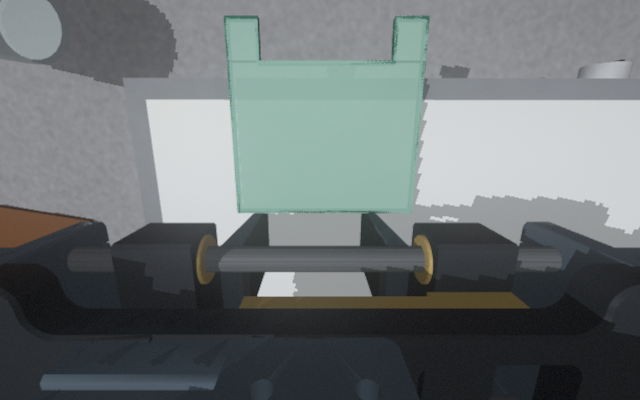

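The wrist view shows the plate square: ears end at row ~18, the front edge is at row ~79, and the overhang is about 29.8 mm. I'll back off horizontally, raise the arm and check.

```bash
python3 -m crank '[{"dx":0.006,"dy":0.0015,"dz":0,"yaw":0},{"dx":0.0121,"dy":0.003,"dz":0,"yaw":0},{"dx":0.0121,"dy":0.003,"dz":0.01,"yaw":0},{"dx":0.02,"dy":0.005,"dz":0.05,"yaw":0},{"dx":0.02,"dy":0.005,"dz":0.05,"yaw":0},{"dx":0,"dy":0,"dz":0.05,"yaw":0},{"dx":0,"dy":0,"dz":0.05,"yaw":0},{"dx":0,"dy":0,"dz":0,"yaw":0},{"dx":0,"dy":0,"dz":0,"yaw":0}]'
python3 - <<'E'
from h import *
cal=eyes.calibration("wrist");im=eyes.grab_frame("wrist")[:,:,::-1].copy();cv2.imwrite("pics/w8.png",im);hsv=cv2.cvtColor(im,cv2.COLOR_BGR2HSV)
sc=eyes.calibration("scene");i2=eyes.grab_frame("scene")[:,:,::-1].copy();cv2.imwrite("pics/s8.png",i2)
for n,i,c in(("w",im,cal),("s",i2,sc)):
    h=cv2.cvtColor(i,cv2.COLOR_BGR2HSV);g=green(h)&(h[...,2]>60)
    if n=="s": g[:170]=0;g[290:]=0;g[:,:220]=0;g[:,395:]=0
    else:g[212:]=0
    k,l,st,ce=cv2.connectedComponentsWithStats(g.astype(np.uint8))
    for j in range(1,k):
        if st[j,4]>300: r=rect(c,l==j,75);print(n,ce[j].round(),r[:3],inbox(r[3]).round(1).tolist())
E
```

```text
time_s: 8.82
ee_pos: [651.7, -153.3, 246.2]
ee_rot: [180.0, -0.0, -165.8]
force: [-0.3, 0.2, -0.3]
gripper_width: 59.9
gripper_force: 0.0
w [320.  51.] (array([ 523.9, -178.8]), array([108.6, 109.4]), 14.24) [[-179.5, -47.2], [-179.2, -156.6], [-70.6, -156.3], [-70.9, -46.9]]
w [324.  54.] (array([ 505. , -181.1]), array([15. , 72.9]), 17.03) [[-153.3, -63.4], [-149.6, -136.2], [-134.5, -135.4], [-138.3, -62.6]]
w [494. 202.] (array([613.4,  60. ]), array([32.2, 89. ]), 14.2) [[3.7, 152.6], [3.9, 63.6], [36.1, 63.6], [36.0, 152.6]]
s [282. 183.] (array([ 531.5, -177.8]), array([103.9, 112.3]), 16.06) [[-171.3, -48.2], [-167.4, -160.4], [-63.6, -156.9], [-67.5, -44.7]]
s [344. 225.] (array([610. ,  53.3]), array([111.4,  98.8]), 10.92) [[-37.9, 154.9], [-43.3, 56.1], [67.8, 50.0], [73.3, 148.7]]
```

View pics/w8.png

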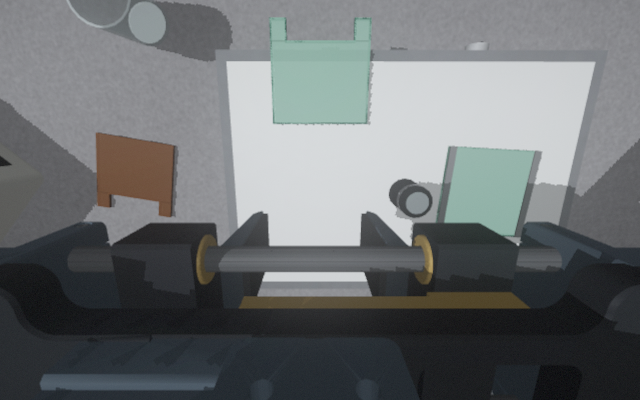

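The plate lies square with its ears past the front edge: ear ends at row ~18, edge at row ~52, overhang about 29.7 mm. The loupe at (410,198) and the plain plate at (488,190) haven't moved, and the robot is clear.

```bash
python3 -c "
from workcell import ticket;print(ticket.job_done())"
```

```text
the job is handed in; nothing more can be done
None
```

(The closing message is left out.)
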